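# Press the door stopper's rubber buffer home with the ratchet clamp, then release it

### The arm

A 6-joint arm with a two-finger parallel gripper is mounted at the origin on the work surface. World frame = base frame: x ahead of the robot, y to its left, z up, the work surface at z = 0. Lengths are in m, angles in rad, forces in N, time in s.
With the tool pointing down it reaches from about 0.275 to 0.825 m from the base axis. Payload 4.9 kg.
Tool frame: the origin (TCP) lies midway between the tips of the shut fingers; the grasp point (between the pads) lies 19 mm behind it (grip_point_offset is the distance from the TCP to the grasp point, in m); z points along the fingers, y is the line along which they close (so a half turn about z gives the same grasp; the last joint's range is limited). The gripper opens to 85 mm and grips with 20 to 120 N. Pads are 22 mm wide; open, the fingers measure 114 mm over their backs; the gripper's body (76 mm by 85 mm) begins 54 mm behind the grasp point. The pads swing forward as they close: fully open they stand 13 mm farther back than shut.
Start: joints at [1.146, 0.326, -0.193, 1.052, 0, 1.437], TCP at [0.158, 0.527, 0.231] pointing down, gripper open.
Joint ranges: [-2.65, 2.65], [-0.97, 1.79], [-1.3, 1.35], [-1.93, 2.1], [-1.47, 1.37], [-3.14, 3.14]. Speed limits (rad/s): [2.57, 2.57, 3.14, 3.14, 3.14, 3.14].

### API

Orientations are given as a rotation vector (axis times angle).
In Python, from cell import * gives the robot as it stands. Calls block until the motion is done:
- movep(position, orientation): joint-space move of the TCP to a pose.
- move_l(position, velocity=0.15, rot=None, until_force=None): straight line of the TCP; rot=None keeps the orientation; velocity is the mean speed in m/s. With until_force (N) it stops when the force on the tool has changed by that much, and returns True; else False.
- set_joints(angles): joint-space move.
- let_go() and grab(newtons=None): open the fingers fully, or close them until they stop; newtons is the grip in N (None keeps the last).
- sleep(seconds).
- ik(position, orientation): joint angles nearest the present ones, or None.
- get_state(): the state.
- grab_frame(name): name is "scene" or "top"; returns a dict with "img" (384x512x3 uint8, red, green, blue), "fx", "fy", "cx", "cy" (pixels), "k1" (the pictures are not rectified: a ray, as slopes to the right and down, at radius r is drawn at 1 + k1 r^2 times it, then the intrinsics apply), "cam_to_world" (4x4, takes a point from camera to world coordinates). Camera axes: x right, y down, z forward; pixel columns grow to the right and rows downward; lengths in m; the calibration is good to about 2 mm. A picture is of the moment at which its call begins. There is no depth.
A pose or a line that the arm cannot do raises MotionError and nothing moves.
- sign_off(): hands the job in; it is judged then, once.
Trained networks look in the newest picture that a camera, given by its name, has taken for a name from the list of things; names that differ only in an ending like _2 or _b are one class to them, and where a whole thing is asked for, a point or a joint stands for the part that bears it (a point fixed in the world has none). Each returns a list of dicts, best first, with "score" (0 to 1); they miss things now and then, are a little off and sometimes report something else, mostly with a low value. They report only what shows in the picture. A call takes as long as a camera call.
- spot_in(camera, name): "centre" ([column, row] in pixels, amid what is visible of it).
- silhouettes(camera, name): "mask" (384x512 bool, what is visible of it) and "centre" ([column, row] in pixels, amid what is visible of it).
- tip_of(camera, name): "centre" ([column, row] in pixels: a listed point, or the origin of a listed thing).
The state is a dict: "clock": time; "q": joint angles; "joint_velocities": joint speeds; "tau": joint torques, N m; "position": TCP position; "eef_rot": TCP orientation; "contact_force": force on the tool from outside, world axes, zero at the start; "wrist_torque": the same for the moment, N m; "finger_gap": opening from 0.0 (shut) to 1.0 (fully open); "grasp_force": force on a finger pad.
Only numpy, scipy, OpenCV 4.12 (cv2) and the standard library are available. Lean on these libraries where they do the work, as an engineer would, in place of code of your own. Each camera call takes 0.05 s, during which the arm holds its last target. There are 200 camera calls.

### The job

The rubber buffer has worked loose on the chrome door stopper lying in the ratchet clamp. Pump the clamp's trigger, as many strokes as it takes, until the jaw has pushed the buffer fully home against the stopper's chrome collar, never forcing the trigger once it goes stiff; then press the release so that the jaw springs all the way back. Let the clamp do the pushing (do not touch the jaw, the buffer or the stopper yourself) and leave the other things on the plank where they are.

Things in the scene. Friction and masses are not known exactly. Their poses are not given: they have to be found in the camera images.
- clamp: One-hand ratchet bar clamp in dark grey plastic, 50 x 335 mm, up to 90 mm high, fixed to a teak plank by a hook over the plank's edge nearest the robot. Origin: under its base, on the plank's top (50 mm above the worktop). Its y axis runs along the bar from the trigger end towards the stopper, the way in which the jaw advances; x points away from the robot; z up.
- trigger_pad (a point): Centre of the upper face of the black trigger paddle, 40 (clamp x) x 44 mm, at the free end of a lever that slopes 0.28 rad up towards the clamp's -y end. Pivot in the clamp frame: y = -20, z = 80 mm; the point lies 95 mm out along the lever, 4 mm above its mid line: at rest at y = -110, z = 110 mm. Press it down; a spring (2 to 3.5 N here) lifts it. Axes parallel to the clamp's at rest.
- trigger (a joint): Lever angle, rad: 0 up, 0.5 at its hard stop (paddle 47 mm lower). The first 0.13 rad are idle, then the jaw advances 34 mm per rad, held in teeth of 5 mm: strokes past 0.45 rad gain 10 mm. Let it fully up between strokes. Force at the paddle: 2 to 6 N running free, 5 to 10 N as the buffer slides, then suddenly stiff when home: 12 to 15 N shows it is home, over 22 N breaks it.
- jaw (a joint): Advance of the moving jaw, m: 0 drawn back (start; a spring of 2 to 4 N pulls it there when released), up to 0.048.
- jaw_face (a point): Centre of the moving jaw's pushing face (44 mm wide, 58 mm high grey plate), 50 mm above the clamp's underside.
- release_top (a point): Centre of the upper face of the release tab, a black plastic tab of 26 x 24 mm on top of the housing between lever and jaw (clamp frame y = 20, z = 86 mm). The jaw's back stands 38 mm from it when drawn back.
- release (a joint): Travel of the release tab, m: 0 up, 0.008 fully pressed. From about 4 mm the ratchet lets go and the jaw springs back; takes 1.5 to 3 N down to its hard stop. It works only with the trigger up. It dips by itself by up to 4 mm while the ratchet clicks.
- stopper: Chrome door stopper lying along the clamp's y axis in a fixed saddle: a 31 mm round body 34 mm long with a 44 mm flange at its far end and a 15 mm spigot towards the jaw. It is fixed. Origin: below the collar (the body's end towards the jaw), on the clamp's base, 38 mm under the stopper's axis.
- collar (a point): Centre of the collar face of the stopper, where the buffer ends up when home.
- buffer (a joint): How far the black rubber buffer (35 mm round, 22 mm long, on the stopper's spigot) still is from home, m: 0 home against the collar, 7 to 13 mm at the start. Slides with about 6 N of friction and stays where it is left.
- buffer_back (a point): Centre of the buffer's back face, which meets collar when home.
- buffer_front (a point): Centre of the buffer's front face, on which the jaw pushes; 22 mm in front of buffer_back.
- detergent: Bystander: closed yellow detergent bottle, 76 mm round, 210 mm tall; origin under its centre.
- lint_roller: Bystander: pink silicone lint roller base, 160 mm long, 44 mm high, lying; origin underneath.
- spare_stopper: Bystander: another chrome door stopper, complete, standing upright, 44 mm round, 61 mm tall.
- jar: Bystander: glass jar with steel cap, 64 mm round, 90 mm tall.
- peg_box: Bystander: latched translucent box of spare pegs, 90 x 135 x 68 mm.
- brush: Bystander: wooden scrubbing brush, 50 x 110 mm, 34 mm high, near the plank's right end.

How it is judged:
On the way, in this order (a step that is already met when the one before it is completed fails the run):
1. the jaw has pushed the buffer home on the stopper (value of joint buffer below 0.0012 m and value of joint jaw above 0.012 m), for 0.1 s.
2. the release lets the jaw spring back (value of joint jaw below 0.003 m), for 0.2 s.
At the end, for the whole second after the job is handed in: The buffer is home (within 1.2 mm of the collar), the jaw is drawn back (within 3 mm of its rest), the trigger (within 0.06 rad) and the release tab (within 2 mm) are up (value of joint buffer below 0.0012 m and value of joint jaw below 0.003 m and value of joint trigger below 0.06 rad and value of joint release below 0.002 m); the robot touches nothing.
It fails at once if the trigger is forced: pressed with more than 22 N (contact force between any of the fingers, the arm and trigger above 22 N).
It fails at once if the robot touches the jaw (contact force between any of the arm, the fingers and jaw above 0.5 N).
It fails at once if the robot touches the buffer or the stopper (contact force between any of the arm, the fingers and stopper above 0.5 N).
It fails at once if a bystander is moved by more than 20 mm (distance of any of detergent, lint_roller, spare_stopper, jar, peg_box, brush from where it was at the start of the episode above 0.02 m).
It also fails if it takes over 56 s, if anything falls off the work surface, if the arm or the gripper's body presses on something with over 40 N, if the wrist force passes 120 N, or if a joint passes its speed limit or range.

## Working session

There is one attempt and no reset: what is moved stays moved. The work goes in short steps, each a Python script; the robot and the scene stay as the last script left them, time stands still between calls to the robot, and variables do not carry over. Pictures are saved under pics/ and viewed, at most 10 in all, crops included, and the job is handed in when it is done.

```bash
mkdir -p pics; ls; cat > h.py <<'E'
from cell import *
import numpy as np, cv2
from scipy.optimize import least_squares
def ray(f,px):
    K=np.array([[f['fx'],0,f['cx']],[0,f['fy'],f['cy']],[0,0,1.]])
    p=cv2.undistortPoints(np.array([[px]],float),K,np.array([f['k1'],0,0,0,0.]))[0,0]
    T=np.array(f['cam_to_world']); d=T[:3,:3]@[p[0],p[1],1]
    return T[:3,3],d/np.linalg.norm(d)
def onplane(f,px,z):
    o,d=ray(f,px); return o+d*(z-o[2])/d[2]
def tri(rs):
    A=sum(np.eye(3)-np.outer(d,d) for o,d in rs); b=sum((np.eye(3)-np.outer(d,d))@o for o,d in rs)
    p=np.linalg.solve(A,b); return p,[np.linalg.norm((np.eye(3)-np.outer(d,d))@(p-o)) for o,d in rs]
E
python3 - <<'E'
from h import *
fs={}
for c in("scene","top"):
    f=fs[c]=grab_frame(c); cv2.imwrite(f"pics/{c}0.png",f['img'][:,:,::-1])
    print(c,np.round(f['cam_to_world'],3).tolist())
for n in("trigger_pad","release_top","jaw_face","collar","buffer_back","buffer_front","clamp","detergent","jar","lint_roller","peg_box","spare_stopper","brush"):
    rs=[]
    for c in fs:
        r=tip_of(c,n)
        print(n,c,[(np.round(x['centre'],1).tolist(),round(x['score'],2)) for x in r[:2]])
        if r: rs.append(ray(fs[c],r[0]['centre']))
    if len(rs)==2:
        p,e=tri(rs); print('   ',p.round(4),np.round(e,4))
s=get_state();print(s['clock'],s['contact_force'],s['eef_rot'])
E
```

```text
pics
scene [[0.795, 0.454, -0.401, 1.013], [0.606, -0.583, 0.541, -0.554], [0.012, -0.673, -0.739, 0.883], [0.0, 0.0, 0.0, 1.0]]
top [[-0.024, -0.992, 0.125, 0.45], [-1.0, 0.026, 0.013, 0.005], [-0.016, -0.125, -0.992, 1.307], [0.0, 0.0, 0.0, 1.0]]
trigger_pad scene [([214.5, 181.3], 0.77)]
trigger_pad top [([176.4, 180.6], 0.26)]
    [0.5513 0.095  0.1516] [0.1492 0.1492]
release_top scene [([252.2, 146.5], 0.66), ([236.6, 157.0], 0.41)]
release_top top [([234.5, 231.7], 0.64), ([198.6, 238.6], 0.35)]
    [0.4991 0.0816 0.174 ] [0.0187 0.0187]
jaw_face scene [([251.6, 161.7], 0.82)]
jaw_face top [([218.6, 235.6], 0.44)]
    [0.4816 0.1241 0.0764] [0.0049 0.0049]
collar scene [([238.5, 184.5], 0.73), ([257.6, 146.6], 0.51)]
collar top [([196.3, 239.2], 0.94)]
    [ 0.4434  0.1758 -0.0782] [0.0423 0.0423]
buffer_back scene [([254.2, 147.0], 0.47)]
buffer_back top [([383.8, 185.5], 0.62), ([199.0, 238.5], 0.47)]
    [ 0.6332 -0.1986  0.4471] [0.0872 0.0872]
buffer_front scene [([254.9, 151.0], 0.4), ([234.2, 298.9], 0.26)]
buffer_front top [([206.4, 238.1], 0.42)]
    [0.4731 0.1555 0.
[... 355 characters left out ...]
[ 0.7271 -0.2449  0.0451] [0.0046 0.0046]
lint_roller scene [([267.0, 248.4], 0.87)]
lint_roller top [([282.4, 155.9], 0.86), ([197.3, 241.8], 0.27)]
    [ 0.7047 -0.077   0.0512] [0.0085 0.0085]
peg_box scene [([297.0, 201.0], 0.94)]
peg_box top [([230.4, 173.5], 0.81)]
    [0.6673 0.09   0.056 ] [0.0078 0.0078]
spare_stopper scene [([316.4, 168.5], 0.66)]
spare_stopper top [([175.5, 179.0], 0.68)]
    [0.6474 0.2474 0.0538] [0.0023 0.0023]
brush scene [([165.7, 306.5], 0.75), ([253.6, 150.8], 0.32)]
brush top [([382.9, 185.6], 0.97), ([286.1, 159.3], 0.6)]
    [ 0.6138 -0.3576  0.0637] [0.003 0.003]
1.4 [-0.00696854 -0.38492125  0.01507258] [-4.55193055e-01 -3.10842469e+00  1.23930021e-04]
```

View pics/scene0.png

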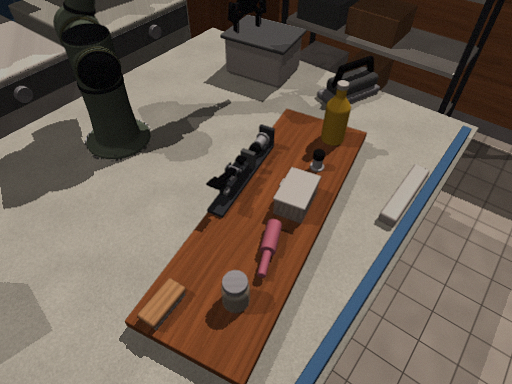

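View pics/top0.png

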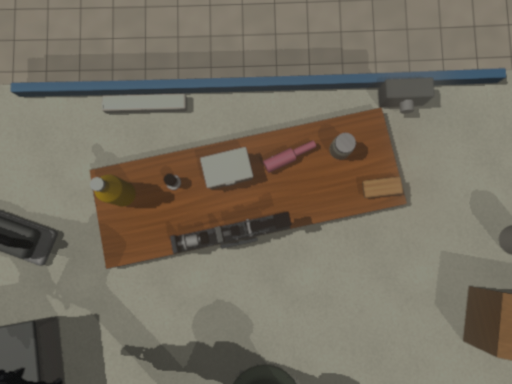

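The scene shows the clamp with its trigger end near scene (215,183) and its stopper near (265,135). In the top view it runs from (290,221), the trigger end, to (172,242). I'll enlarge both to see the parts.

```bash
python3 - <<'E'
import cv2,numpy as np
a=cv2.imread('pics/top0.png')[200:260,160:300]; b=cv2.imread('pics/scene0.png')[115:220,195:295]
a=cv2.resize(a,None,fx=5,fy=5,interpolation=3);b=cv2.resize(b,None,fx=5,fy=5,interpolation=3)
g=lambda i:(255*(i/255.)**.6).astype('uint8')
cv2.imwrite('pics/a.png',g(a));cv2.imwrite('pics/b.png',g(b))
E
```

```text
(no output)
```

View pics/a.png

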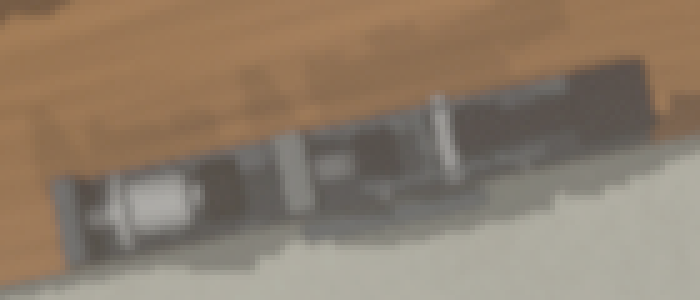

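View pics/b.png

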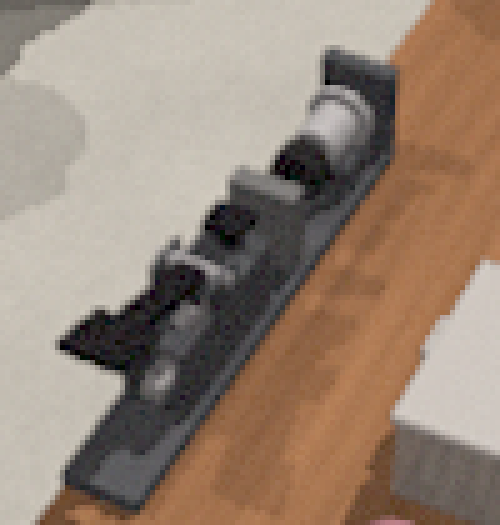

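The crops show the paddle centre at about scene (215,183) and top (281,221). The release tab is at about scene (241,159) and top (233.5,231.5). I'll check both against the clamp geometry.

```bash
cat > m.py <<'E'
from h import *
F={c:grab_frame(c) for c in("scene","top")}
def proj(f,P):
    T=np.linalg.inv(np.array(f['cam_to_world'])); p=(T[:3,:3]@P+T[:3,3]); s=p[:2]/p[2]; s=s*(1+f['k1']*(s@s))
    return s*[f['fx'],f['fy']]+[f['cx'],f['cy']]
def W(p,L):
    c,s=np.cos(p[2]),np.sin(p[2]); return np.array([p[0]+c*L[0]-s*L[1],p[1]+s*L[0]+c*L[1],.05+L[2]])
E
python3 - <<'E'
from m import *
o={('scene',(0,-.110,.110)):(215.4,183),('top',(0,-.110,.110)):(281,221),('scene',(0,.02,.086)):(241,159.4),('top',(0,.02,.086)):(233.5,231.5)}
for L in((0,-.11,.11),(0,.02,.086)):
    p,e=tri([ray(F[c],o[c,L]) for c in F]); print(L,p.round(4),np.round(e,4))
r=least_squares(lambda p:np.concatenate([proj(F[c],W(p,L))-x for (c,L),x in o.items()]),[.5,.05,.15])
print(r.x,r.fun.round(1))
p=r.x
for L in((0,-.11,.11),(0,.02,.086)): print('model',L,W(p,L).round(4))
for c in F:
  im=cv2.resize(F[c]['img'][:,:,::-1],None,fx=6,fy=6,interpolation=3)
  im=(255*(im/255.)**.6).astype('uint8')
  for y0,y1,x0,x1,z in((-.132,-.088,-.02,.02,.11),(.008,.032,-.013,.013,.086),(-.17,.165,-.025,.025,.004)):
    dz=lambda y:(-.29*(y+.11) if z==.11 else 0)
    q=np.array([proj(F[c],W(p,(x,y,z+dz(y))))*6+3 for x,y in((x0,y0),(x1,y0),(x1,y1),(x0,y1))])
    cv2.polylines(im,[q.astype(int)],True,(0,255,0),1)
  t=im[1200:1560,960:1760] if c=='top' else im[690:1290,1170:1770]
  cv2.imwrite(f'pics/o_{c}.png',t)
E
```

```text
(0, -0.11, 0.11) [ 0.5102 -0.0566  0.1511] [0.0015 0.0015]
(0, 0.02, 0.086) [0.4871 0.075  0.1255] [0.0001 0.0001]
[0.49295111 0.05102625 0.17141897] [ 0.6 -2.   0.8 -0.4 -0.4 -1.6  1.3 -1.1]
model (0, -0.11, 0.11) [ 0.5117 -0.0574  0.16  ]
model (0, 0.02, 0.086) [0.4895 0.0707 0.136 ]
```

View pics/o_scene.png

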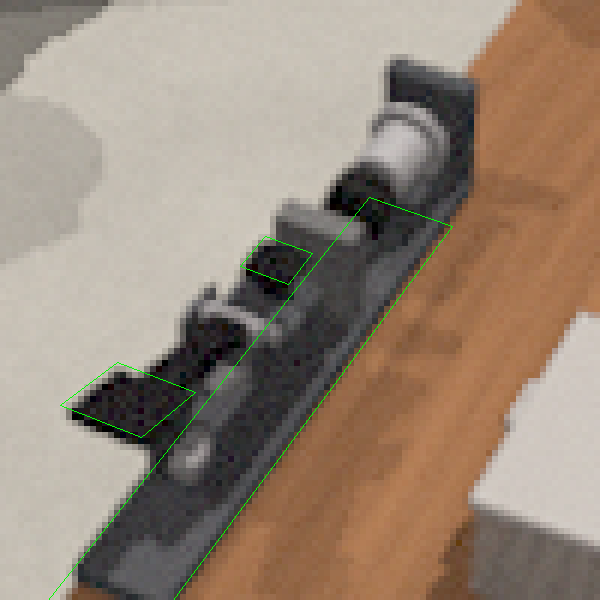

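View pics/o_top.png

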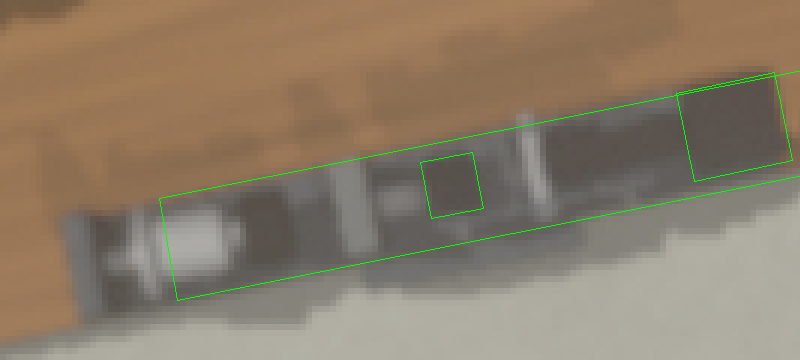

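The model overlays fit both parts in both views. Now I'll move above the paddle with the fingers shut and do one cautious stroke.

```bash
cat > a.py <<'E'
from m import *
from scipy.spatial.transform import Rotation as R
P=[.49295,.05103,.1714]
c,s=np.cos(P[2]),np.sin(P[2])
M=np.array([[-s,c,0],[c,s,0],[0,0,-1]]).T
def rot(sg): return R.from_matrix(M*[sg,sg,1]).as_rotvec()
def fz(): return round(float(get_state()['contact_force'][2]),2)
def zt(): return round(float(get_state()['position'][2]),4)
def stroke(xy,ztop,zend,N=12,v=.03):
    h=move_l([*xy,zend],velocity=v,until_force=N); a=(h,zt(),fz()); sleep(.25); a+=(zt(),fz())
    move_l([*xy,ztop],velocity=.1); sleep(.15); print('stroke',a,'up',fz(),'t',round(get_state()['clock'],2),flush=True)
    return a
E
python3 - <<'E'
from a import *
t=W(P,(0,-.112,.11)); up=[t[0],t[1],.24]
q0=np.array(get_state()['q']); c=[]
for g in(1,-1):
    q=ik(up,rot(g)); print(g,None if q is None else np.round(q,2))
    if q is not None:c.append((np.abs(np.array(q)-q0).max(),g))
g=min(c)[1]; grab(20); movep(up,rot(g))
print(g,get_state()['position'],get_state()['finger_gap'],fz())
move_l([t[0],t[1],.18]); print(fz())
h=move_l([t[0],t[1],.135],velocity=.015,until_force=1.5); zc=zt(); print('contact',h,zc,fz(),t)
move_l([t[0],t[1],zc+.008],velocity=.1); sleep(.1)
print(zt(),fz(),get_state()['clock'])
if h and .15<zc<.172:
    stroke(t[:2],zc+.008,zc-.045)
E
```

```text
1 [-0.26  0.26 -0.27  1.05  0.    1.14]
-1 [-0.26  0.26 -0.27  1.05  0.   -2.  ]
1 [ 0.51209995 -0.05855999  0.23999494] -0.00216114128235211 0.52
0.83
contact True 0.1607 1.69 [ 0.51205294 -0.05932886  0.16      ]
0.1685 -0.05 7.1667
stroke (False, 0.1159, 6.36, 0.1159, 5.81) up -0.36 t 10.17
```

```bash
python3 - <<'E'
from a import *
xy=W(P,(0,-.112,.11))[:2]; zc=.1607
for i in range(4):
    if stroke(xy,zc+.008,zc-.045)[0]: break
f=grab_frame("scene"); cv2.imwrite('pics/c.png',(255*(cv2.resize(f['img'][115:215,195:295,::-1],None,fx=6,fy=6,interpolation=3)/255.)**.6).astype('uint8'))
E
```

```text
stroke (False, 0.1159, 5.77, 0.1159, 5.97) up -0.48 t 13.27
stroke (False, 0.1162, 8.33, 0.1162, 8.03) up 0.6 t 16.27
stroke (True, 0.133, 10.8, 0.1335, 10.61) up 0.24 t 18.34
```

View pics/c.png

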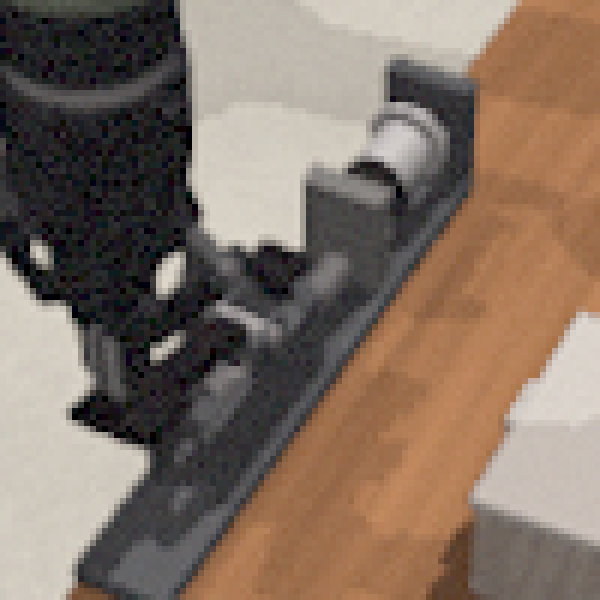

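The jaw (crop (350,220)) has advanced to the buffer, which sits close to the collar. The last stroke went stiff at about 12 N, 28 mm down. I'll confirm with one more stroke and a limit of 14.5 N.

```bash
python3 - <<'E'
from a import *
xy=W(P,(0,-.112,.11))[:2]; zc=.1607
print(stroke(xy,zc+.008,zc-.045,N=14.5,v=.02))
E
```

```text
stroke (True, 0.1328, 12.58, 0.1332, 12.35) up -0.35 t 21.12
(True, 0.1328, 12.58, 0.1332, 12.35)
```

It went stiff at the same depth with more force, so the buffer is home. Next is the release.

```bash
python3 - <<'E'
from a import *
p=get_state()['position']; move_l([p[0],p[1],.21],velocity=.2)
x,y=.4885,.0720
move_l([x,y,.21],velocity=.2); move_l([x,y,.155],velocity=.15); sleep(.1); print(fz())
h=move_l([x,y,.118],velocity=.02,until_force=5); print('press',h,zt(),fz()); sleep(.5); print(zt(),fz())
move_l([x,y,.23],velocity=.15); sleep(.1)
xy=W(P,(0,-.3,0)); movep([.42,-.25,.26],get_state()['eef_rot']); sleep(.2)
print(fz(),get_state()['clock'])
f=grab_frame("scene"); cv2.imwrite('pics/d.png',(255*(cv2.resize(f['img'][115:215,195:295,::-1],None,fx=6,fy=6,interpolation=3)/255.)**.6).astype('uint8'))
E
```

```text
0.52
press True 0.128 5.66
0.128 6.78
0.38 27.1583
```

View pics/d.png

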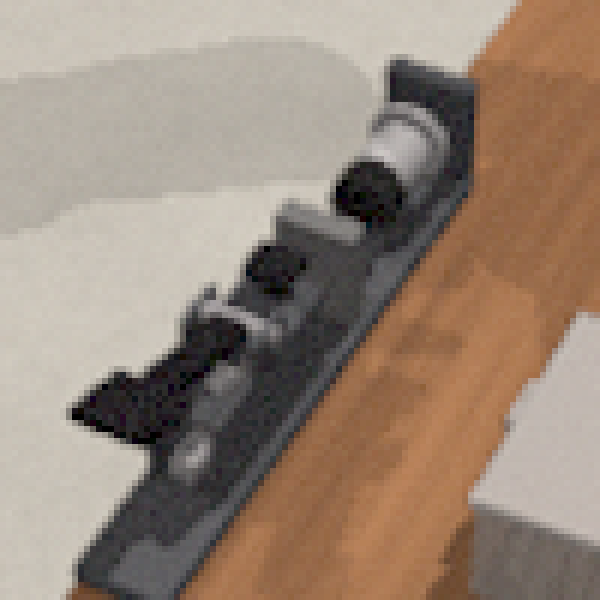

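The jaw is back at its start position (crop (320,220)), the buffer sits tight against the chrome collar at (370,165), and the paddle and tab are up. I'll hand it in.

```bash
python3 -c "
from cell import *
print(sign_off())"
```

```text
the job is handed in; nothing more can be done
None
```

I handed the job in: the buffer looks home against the collar, the jaw has sprung back, and the trigger and release are up. The trigger never read above about 13 N, the robot ended clear of everything, and the run took about 27 s, but no verdict came back.

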